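# Close the tea-bag box: fold the flap over and tuck its edge under the lip

### The arm

A 7-joint arm with a two-finger parallel gripper is mounted at the origin on a cart in front of the work surface, level with it; the furniture and walls round the work are solid. World frame = base frame: x ahead of the robot, y to its left, z up, the work surface at z = 0. Lengths are in m, angles in rad, forces in N, time in s.
With the tool pointing down it reaches from about 0.4 to 0.85 m from the base axis. Payload 10.4 kg.
Tool frame: the origin (TCP) lies midway between the tips of the shut fingers; the grasp point (between the pads) lies tcp_to_grasp behind it (tcp_to_grasp is the distance from the TCP to the grasp point, in m); z points along the fingers, y is the line along which they close (so a half turn about z gives the same grasp; the last joint's range is limited). The gripper opens to 87 mm and grips with 3 to 60 N. Pads are 19 mm wide; open, the fingers measure 117 mm over their backs; the gripper's body (75 mm by 190 mm) begins 51 mm behind the grasp point.
Start: joints at [-1.362, 0.332, -0.065, 1.46, 0.022, 1.35, -0.088], TCP at [0.144, 0.608, 0.223] pointing down, gripper open.
Joint ranges: [-2.6, 2.6], [-0.5, 2.12], [-1.47, 1.34], [0.16, 2.42], [-1.27, 4.41], [0.06, 2.06], [-2.6, 2.6]. Speed limits (rad/s): [2.22, 2.22, 2.79, 2.79, 3.14, 3.14, 3.14].

### API

Orientations are given as a rotation vector (axis times angle).
In Python, from bench import * gives the robot as it stands.
- The arm moves only by the tool apply_moves, never from a script. Its argument "series" is a list of rows, each a list of 7 numbers: the turn, a rotation vector about the tool's x, y, z in degrees, then the shift along the tool's x, y, z in cm, then the closure in counts, from 0 (fully open) to 255 (shut). In form: [[ax, ay, az, tx, ty, tz, grip], ...]. A call has 1 to 12 rows; each row shifts and turns the commanded pose from where the row before left it, along the tool's axes as they then stand; what a row does not reach is not made up. A row lasts 1/12 s, in which the tool goes at most 41.7 mm and 7.16 degrees, less where a joint would pass 70% of its speed; a pose out of reach is approached as far as the arm can. A call with a gripper value outside its range is refused whole. The fingers move at their own pace and stop on an object; "squeeze" is the grip in N (left out, the last holds). Time passes only in rows, so rows that do not move let the fingers close. It gives the time, the measured TCP pose, the force, the opening and the grip force at its end, in the units of the state.
- get_obs(): the state, without advancing time (a new reading comes with each control period).
- camera(name): name is "scene" or "top" or "wrist"; returns the picture (384x512x3 uint8, red, green, blue); there is no depth.
- camera_info(name): a dict with "fx", "fy", "cx", "cy" (pixels), "dist" ([k1, k2, p1, p2, k3] as OpenCV has them; the pictures are not rectified), "camera_from_world" (4x4, takes a point from world to camera coordinates). Camera axes: x right, y down, z forward; pixel columns grow to the right and rows downward; lengths in m; the calibration is good to about 2 mm. A picture is of the moment at which its call begins: read the wrist's pose just before it. camera_info takes no time and is no camera call; for the wrist camera it gives the pose at the moment of the call.
- finish_job(): hands the job in; it is judged then, once.
Trained networks look in the newest picture that a camera, given by its name, has taken for a name from the list of things; names that differ only in an ending like _2 or _b are one class to them, and where a whole thing is asked for, a point or a joint stands for the part that bears it (a point fixed in the world has none). Each returns a list of dicts, best first, with "confidence" (0 to 1); they miss things now and then, are a little off and sometimes report something else, mostly with a low value. They report only what shows in the picture. A call takes as long as a camera call.
- search_frame(camera, query): "extent" ([centre column, centre row, width, height] as shares, 0 to 1, of the picture: columns of its width, rows of its height, round what is visible of it).
- spot_point(camera, query): "centre" ([column, row] as shares, 0 to 1, of the picture: columns of its width, rows of its height: a listed point, or the origin of a listed thing).
The state is a dict: "time": time; "joint_pos": joint angles; "qd": joint speeds; "tau": joint torques, N m; "eef_pos": TCP position; "tcp_rot": TCP orientation; "wrist_force": force on the tool from outside, world axes, zero at the start; "torque": the same for the moment, N m; "gripper_width": finger opening in m; "grasp_force": force on a finger pad.
Only numpy, scipy, OpenCV 4.12 (cv2) and the standard library are available. Lean on these libraries where they do the work, as an engineer would, in place of code of your own. Each camera call takes 0.05 s, during which the arm holds its last target. There are 200 camera calls.

### The job

Close the tea-bag box with the fingertips only: fold its hinged flap over onto the box, press it down flat and push it along towards the lip until its free edge is tucked well beneath the lip, then let go so that it stays shut by itself. Grasp, pinch and lift nothing, press no harder than a person's finger would, leave the box standing about where it is, and leave the jars, cup and spoon around it alone.

Things in the scene. Friction and masses are not known exactly. Their poses are not given: they have to be found in the camera images.
- tea_box: open white plastic tea-bag box standing on the worktop, 100 x 140 x 75 mm (x, y, z), loose but heavy (1.6 kg). Origin: centre of its underside; z up. The flap is hinged at its +y end (hinge line along x at y = +60 mm, z = 66 mm); the lip is at its -y end. The rim of the side walls is 62.5 mm high; hinge ears and lip stand up to 75 mm high.
- flap (a joint): fold angle of the flap about its hinge line, rad: 0 = lying flat over the box, 1.57 = standing upright, more = leaning outward (+y of the box); range 0 to 2.3. The flap is a white plate 86 mm wide (along x), 110 mm long from hinge to free edge, 4 mm thick, hinge line at mid thickness. The hinge is stiff and springy: it stays where it starts, folding it needs up to about 2 N at the free edge, and when let go flat but not tucked it springs up again to about 0.35 to 0.6 rad.
- runner (a joint): how far the flap's hinge has slid along its slots towards the lip (along -y of the box), m: 0 = fully back, 0.014 = fully forward. The slide needs about 4 N and stays where it is left. With 0 the flat flap's edge stops 4 mm short of the lip; with 0.014 it lies 10 mm beneath the lip. If it is forward while the flap is still up, the flap lands on top of the lip; it can be pushed back.
- flap_edge (a point): middle of the flap's free edge, at mid thickness; its frame turns with the flap: -y runs from the hinge to the free edge, z is the normal of the face that carries the ledge (up when folded flat).
- flap_ledge (a point): thumb ledge on the flap: middle of the top of its steep face. The steep face looks to the hinge, 68 mm from the hinge line, and is 7 mm high over the flap's face and 50 mm wide (along x); towards the free edge the ledge slopes down. A fingertip set on the flap between hinge and ledge pushes against the steep face. Same frame as flap_edge.
- lip_edge (a point): middle of the lower inner edge of the lip, in the frame of the box. The lip is a fixed flat strip along x over the whole width of the box; its underside is 71.5 mm over the worktop, 3.5 mm above the face of the flat flap; it runs from this edge 16 mm towards -y, and its top is 75.5 mm high.
- honey_jar: honey jar with dark lid, 61 mm wide, 86 mm high, bystander beyond the lip end; origin at the centre of its underside
- espresso_cup: white espresso cup with handle, 60 x 84 x 49 mm, bystander beyond the hinge end; origin at the centre of its underside
- teaspoon: steel teaspoon, 137 mm long, lying behind the box; bystander; origin at the centre of its underside
- spice_jar: spice jar with red cap, 45 mm wide, 106 mm high, bystander behind the box; origin at the centre of its underside

How it is judged:
On the way:
1. the flap has been folded down over the box (value of joint flap below 0.3 rad), for 0.1 s.
At the end, for the whole second after the job is handed in: The flap lies shut (joint below 0.065 rad) with its free edge below the lip and at least 6 mm past the lip's inner edge; the box is at rest within 40 mm of where it stood, and jar, cup, spoon and spice jar within 20 mm of where they stood (y of flap_edge in the frame of lip_edge below -0.006 m and z of flap_edge in the frame of lip_edge below 0 m and value of joint flap below 0.065 rad and linear speed of tea_box below 0.01 m/s and distance of tea_box from where it was at the start of the episode below 0.04 m and distance of each of honey_jar, espresso_cup, teaspoon, spice_jar from where it was at the start of the episode below 0.02 m); the robot touches nothing.
It fails at once if a bystander is moved more than 20 mm (distance of any of honey_jar, espresso_cup, teaspoon, spice_jar from where it was at the start of the episode above 0.02 m).
It fails at once if the box is shifted more than 40 mm, lifted more than 12 mm or tipped (distance of tea_box from where it was at the start of the episode above 0.04 m or height (world z) of tea_box above 0.012 m or angle between tea_box's own z axis and vertical above 0.15 rad).
It fails at once if the box or its flap is pinched or pressed with more than 35 N (contact force between the fingers and tea_box above 35 N).
It also fails if it takes over 48 s, if anything falls off the work surface, if the arm or the gripper's body presses on something with over 40 N, if the wrist force passes 120 N, or if a joint passes its speed limit or range.

## Working session

There is one attempt and no reset: what is moved stays moved. The work goes in short steps, Python scripts to look and compute and a tool call to move; the robot and the scene stay as the last step left them, time stands still between calls to the robot, and variables do not carry over. Pictures are saved under pics/ and viewed, at most 10 in all, crops included, and the job is handed in when it is done.

Besides the shell and the picture viewer there is one more tool, called after "Emit:" as name(argument=value, ...) on one line, values as JSON. apply_moves: Moves the arm, as the interface text tells. Its arguments: {"type":"object","properties":{"series":{"type":"array","items":{"type":"array","items":{"type":"number"}}},"squeeze":{"type":"number"}},"required":["series"]}

```bash
mkdir -p pics; ls
python3 - <<'E'
from bench import *
import cv2,numpy as np
o=get_obs();print({k:np.round(v,3).tolist() for k,v in o.items()})
ims=[]
for c in("scene","top"):
    im=camera(c)[:,:,::-1].copy();ims.append(im);i=camera_info(c)
    print(c,np.round([i[k] for k in('fx','fy','cx','cy')],1),np.round(i['dist'],4));print(np.round(i['camera_from_world'],3).tolist())
    for q in("tea_box","flap_edge","flap_ledge","lip_edge","honey_jar","espresso_cup","teaspoon","spice_jar"):
        print(q,[(np.round(np.array(d['centre'])*[512,384],1).tolist(),round(d['confidence'],2)) for d in spot_point(c,q)[:2]])
cv2.imwrite('pics/a.png',np.vstack([cv2.resize(ims[0],(400,300)),cv2.resize(ims[1],(400,300))]))
cv2.imwrite('pics/s.png',ims[0]);cv2.imwrite('pics/t.png',ims[1])
E
```

```text
pics
{'time': 0.0, 'joint_pos': [-1.362, 0.333, -0.065, 1.461, 0.022, 1.35, -0.088], 'qd': [0.001, 0.003, 0.0, -0.0, -0.001, -0.002, 0.001], 'tau': [0.0, -62.327, 0.025, -38.989, -0.061, 0.04, 0.0], 'eef_pos': [0.144, 0.608, 0.222], 'tcp_rot': [-0.363, -3.12, 0.002], 'wrist_force': [0.875, 0.127, 0.62], 'torque': [0.012, -0.04, -0.056], 'grasp_force': 0.0, 'gripper_width': 0.087}
scene [449.1 449.1 256.7 194.6] [0.0576 0.     0.     0.     0.    ]
[[0.91, -0.414, -0.0, -0.452], [-0.27, -0.593, -0.759, 0.27], [0.314, 0.69, -0.652, 1.039], [0.0, 0.0, 0.0, 1.0]]
tea_box [([255.7, 235.6], 0.91), ([265.6, 228.4], 0.44)]
flap_edge [([247.3, 171.5], 0.94)]
flap_ledge [([247.2, 180.7], 0.67)]
lip_edge [([263.1, 228.2], 0.66)]
honey_jar [([268.3, 292.6], 0.68), ([256.0, 236.4], 0.23)]
espresso_cup [([236.5, 172.5], 0.62)]
teaspoon [([293.2, 231.8], 0.64)]
spice_jar []
top [364.7 364.7 261.4 193.8] [0.0236 0.     0.     0.     0.    ]
[[-0.007, -1.0, -0.002, 0.1], [-0.982, 0.008, -0.188, 0.562], [0.188, 0.0, -0.982, 0.973], [0.0, 0.0, 0.0, 1.0]]
tea_box [([281.4, 212.8], 0.86), ([290.5, 180.6], 0.26)]
flap_edge [([266.1, 204.2], 0.5)]
flap_ledge [([259.6, 201.7], 0.46)]
lip_edge [([302.3, 213.2], 0.93)]
honey_jar [([348.1, 232.9], 0.84)]
espresso_cup [([195.4, 198.3], 0.91)]
teaspoon [([291.6, 181.2], 0.54)]
spice_jar [([274.7, 160.8], 0.75)]
```

View pics/s.png

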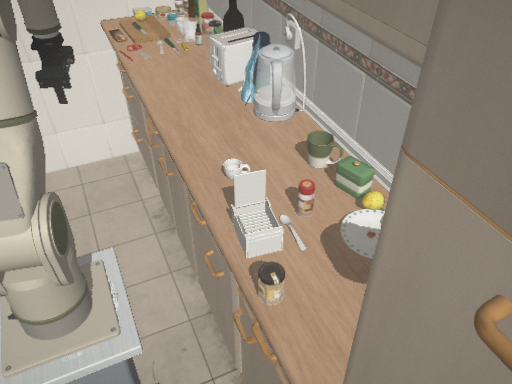

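View pics/t.png

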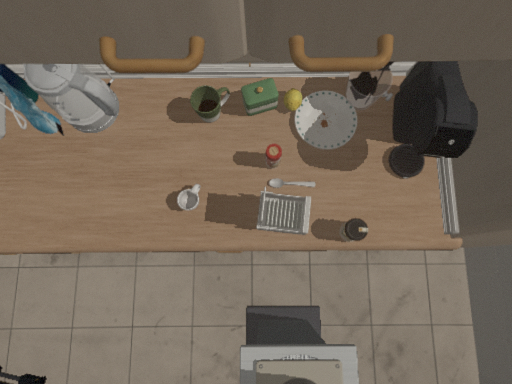

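The scene view shows the box at about (258,226) with its flap standing at (250,188). The cup is beyond the hinge at (233,170), the honey jar beyond the lip at (271,283), and the spice jar and spoon are on the wall side at (306,197) and (293,232). The top view agrees: box (285,213), jar (355,230), cup (188,200).

```bash
cat > h.py <<'E'
from bench import *
import cv2,numpy as np
def ray(c,px,i=None):
    i=i or camera_info(c);K=np.array([[i['fx'],0,i['cx']],[0,i['fy'],i['cy']],[0,0,1]])
    T=np.array(i['camera_from_world']);u=cv2.undistortPoints(np.array([[px]],float),K,np.array(i['dist']))[0,0]
    d=T[:3,:3].T@np.array([u[0],u[1],1]);return -T[:3,:3].T@T[:3,3],d/np.linalg.norm(d)
def onz(c,px,z):
    o,d=ray(c,px);return o+d*(z-o[2])/d[2]
def tri(rs):
    A=sum(np.eye(3)-np.outer(d,d) for o,d in rs);b=sum((np.eye(3)-np.outer(d,d))@o for o,d in rs);return np.linalg.solve(A,b)
def proj(c,p):
    i=camera_info(c);K=np.array([[i['fx'],0,i['cx']],[0,i['fy'],i['cy']],[0,0,1]]);T=np.array(i['camera_from_world'])
    return cv2.projectPoints(np.array(p,float).reshape(-1,1,3),cv2.Rodrigues(T[:3,:3])[0],T[:3,3],K,np.array(i['dist']))[0][:,0]
E
python3 - <<'E'
from h import *
P={'tea_box':((255.7,235.6),(281.4,212.8)),'flap_edge':((247.3,171.5),(266.1,204.2)),'ledge':((247.2,180.7),(259.6,201.7)),'lip':((263.1,228.2),(302.3,213.2)),'honey':((268.3,292.6),(348.1,232.9)),'cup':((236.5,172.5),(195.4,198.3)),'spoon':((293.2,231.8),(291.6,181.2)),}
for k,(a,b) in P.items():
    z={'lip':.0715}.get(k,0)
    print(k,np.round(tri([ray('scene',a),ray('top',b)]),3),np.round(onz('scene',a,z),3),np.round(onz('top',b,z),3))
print(onz('top',(274.7,160.8),0))
# top-view corners of rim
for p in((260,193),(311,196),(308,233),(258,229)):print(np.round(onz('top',p,.065),3))
print('cam',ray('wrist',(256,192)))
E
```

```text
tea_box [ 0.513  0.038 -0.003] [0.509 0.036 0.   ] [0.516 0.037 0.   ]
flap_edge [0.51  0.085 0.186] [ 0.602  0.307 -0.   ] [0.542 0.082 0.   ]
ledge [0.52  0.102 0.142] [0.583 0.264 0.   ] [0.549 0.101 0.   ]
lip [ 0.505 -0.016  0.077] [ 0.509 -0.011  0.072] [ 0.504 -0.016  0.072]
honey [ 0.456 -0.154  0.007] [ 0.459 -0.149  0.   ] [ 0.456 -0.155  0.   ]
cup [0.557 0.286 0.025] [0.569 0.316 0.   ] [0.561 0.291 0.   ]
spoon [0.61  0.006 0.001] [0.609 0.006 0.   ] [0.611 0.005 0.   ]
[0.67413956 0.05480141 0.        ]
[0.563 0.1   0.065]
[ 0.553 -0.042  0.065]
[ 0.451 -0.031  0.065]
[0.463 0.106 0.065]
cam (array([0.06199262, 0.62744873, 0.38637034]), array([ 0.30472317, -0.06698076, -0.95008282]))
```

Run:
```python
import cv2
a=cv2.imread('pics/s.png')[150:310,200:320];b=cv2.imread('pics/t.png')[140:250,170:380]
a=cv2.resize(a,(450,600),interpolation=3);cv2.imwrite('pics/s2.png',a)
cv2.imwrite('pics/t2.png',cv2.resize(b,(798,418),interpolation=3))
```

```text
(no output)
```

View pics/t2.png

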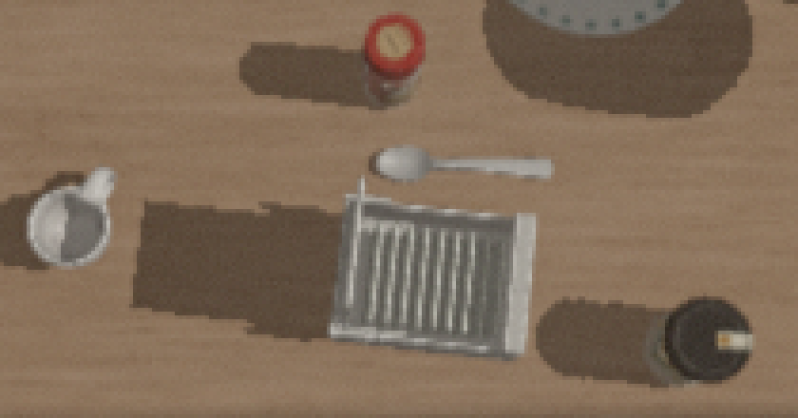

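The crop shows the flap standing nearly upright, with its edge running from (360,180) to (350,305). The box is yawed about -0.1 rad, with its lip on the right. I'm setting out for a point on the hinge side with the fingers shut.

Emit:
apply_moves(series=[[0,0,0,-3.17,-2.25,0,255],[0,0,0,-3.17,-2.25,0,255],[0,0,0,-3.17,-2.25,0,255],[0,0,0,-3.17,-2.25,0,255],[0,0,0,-3.17,-2.25,0,255],[0,0,0,-3.17,-2.25,0,255],[0,0,0,-3.17,-2.25,0,255],[0,0,0,-3.17,-2.25,0,255],[0,0,0,-3.17,-2.25,0,255],[0,0,0,-3.17,-2.25,0,255],[0,0,0,-3.17,-2.25,0,255],[0,0,0,-3.17,-2.25,0,255]], squeeze=5)

```text
time: 1.9
eef_pos: [0.4528, 0.2565, 0.2229]
tcp_rot: [0.363, 3.12, 0.001]
wrist_force: [0.9, 0.6, -0.2]
gripper_width: 0.0151
grasp_force: 0.0
```

Emit:
apply_moves(series=[[0,0,0,-3.17,-2.25,0,255],[0,0,0,-3.17,-2.25,0,255],[0,0,0,-3.17,-2.25,0,255],[0,0,7,0,0,0,255],[0,0,7,0,0,0,255],[0,0,7,0,0,0,255],[0,0,7,0,0,0,255],[0,0,7,0,0,0,255],[0,0,7,0,0,0,255]])

```text
time: 2.65
eef_pos: [0.5288, 0.1706, 0.2226]
tcp_rot: [-1.466, -2.779, -0.0]
wrist_force: [-1.0, -0.1, -0.5]
gripper_width: 0.0002
grasp_force: 0.0
```

Emit:
apply_moves(series=[[0,0,7,0,0,0,255],[0,0,7,0,0,0,255],[0,0,7,0,0,0,255],[0,0,7,0,0,0,255],[0,0,7,0,0,0,255],[0,0,5,0,0,0,255],[0,0,0,0,0,0,255]])

```text
time: 3.23
eef_pos: [0.5288, 0.1707, 0.2226]
tcp_rot: [-2.326, -2.112, -0.0]
wrist_force: [-0.8, -0.3, -1.3]
gripper_width: 0.0003
grasp_force: 0.0
```

Run:
```python
from h import *
from scipy.spatial.transform import Rotation as R
o=get_obs();print(o['time'],np.round(o['eef_pos'],4),np.round(R.from_rotvec(o['tcp_rot']).as_matrix(),3).tolist(),np.round(o['joint_pos'],2),o['gripper_width'],tcp_to_grasp if 'tcp_to_grasp' in globals() else '')
im=camera('wrist')[:,:,::-1];cv2.imwrite('pics/w1.png',im)
i=camera_info('wrist');print(ray('wrist',(256,192)))
for q in("flap_edge","flap_ledge","lip_edge","tea_box"):
    print(q,[(np.round(np.array(d['centre'])*[512,384],1).tolist(),round(d['confidence'],2)) for d in spot_point('wrist',q)[:2]])
```

```text
3.2333 [0.5288 0.1707 0.2226] [[0.096, 0.995, 0.0], [0.995, -0.096, 0.0], [0.0, 0.0, -1.0]] [-0.82  0.18  0.49  1.67 -0.09  1.31 -0.41] 0.0003001185099902646 0.0187
(array([0.53718832, 0.25464847, 0.38640384]), array([-0.02425646, -0.30981971, -0.95048586]))
flap_edge []
flap_ledge []
lip_edge [([251.0, 333.0], 0.7)]
tea_box []
```

View pics/w1.png

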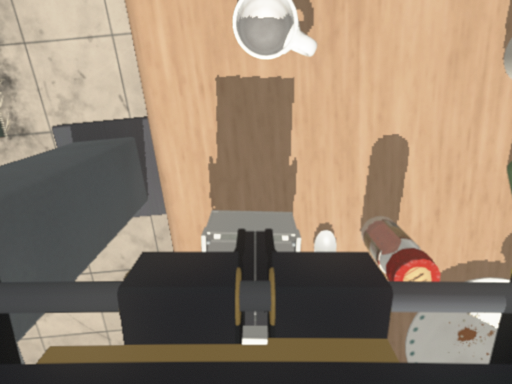

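The wrist view shows the hinge end of the box at columns 205–299 around row 235, centred under the fingers at column 256. I'll check this against the estimate.

Run:
```python
from h import *
for p,z in(((203,236),.075),((300,236),.075),((209,212),.0),((293,212),.0)):print(np.round(onz('wrist',p,z),4))
c=np.array([.510,.036]);ey=np.array([.1,.995]);ex=np.array([.995,-.1])
def B(x,y,z):return [*(c+x*ex+y*ey),z]
pts=[B(-.05,.07,.0),B(.05,.07,0),B(-.05,.07,.07),B(.05,.07,.07)]
print(np.round(proj('wrist',pts)).tolist())
for th in(1.3,1.4,1.5,1.57,1.65):
    e=B(0,.06-.11*np.cos(th),.066+.11*np.sin(th));print(th,np.round(e,3),np.round(proj('top',e)),np.round(proj('scene',e)))
print(np.round(proj('top',[B(-.043,.06-.11*np.cos(1.5),.176),B(.043,.06-.11*np.cos(1.5),.176)])))
```

```text
[0.4709 0.1108 0.075 ]
[0.5699 0.1017 0.075 ]
[0.4669 0.1079 0.    ]
[0.5708 0.0984 0.    ]
[[209.0, 210.0], [290.0, 211.0], [200.0, 234.0], [296.0, 235.0]]
1.3 [0.513 0.066 0.172] [[273. 204.]] [[252. 180.]]
1.4 [0.514 0.077 0.174] [[269. 204.]] [[251. 176.]]
1.5 [0.515 0.088 0.176] [[265. 203.]] [[249. 173.]]
1.57 [0.516 0.096 0.176] [[261. 203.]] [[248. 172.]]
1.65 [0.517 0.104 0.176] [[258. 203.]] [[247. 170.]]
[[263. 221.]
 [266. 186.]]
```

Emit:
apply_moves(series=[[0,0,0,0,0,2,255],[0,0,0,0,0,2,255],[0,0,0,0,0,2,255],[0,0,0,-2,0,0,255],[0,0,0,-2,0,0,255],[0,0,0,-1.5,0,0,255],[0,0,0,-0.8,0,0,255],[0,0,0,-0.8,0,0,255],[0,0,0,0,0,0,255]])

```text
time: 4.23
eef_pos: [0.5224, 0.0987, 0.1629]
tcp_rot: [2.323, 2.115, 0.001]
wrist_force: [-0.2, -0.5, -0.5]
gripper_width: 0.0005
grasp_force: 0.0
```

Emit:
apply_moves(series=[[0,0,0,-0.7,0,0.1,255],[0,0,0,-0.7,0,0.15,255],[0,0,0,-0.7,0,0.2,255],[0,0,0,-0.7,0,0.2,255],[0,0,0,-0.6,0,0.3,255],[0,0,0,-0.6,0,0.3,255],[0,0,0,-0.6,0,0.3,255],[0,0,0,-0.6,0,0.4,255]])

```text
time: 4.9
eef_pos: [0.5174, 0.0477, 0.1427]
tcp_rot: [-2.321, -2.117, -0.0]
wrist_force: [-0.2, 2.0, 0.3]
gripper_width: 0.0003
grasp_force: 0.5
```

Run:
```python
from h import *
o=get_obs();print(o['time'],np.round(o['eef_pos'],4),np.round(o['wrist_force'],1))
a=camera('scene')[:,:,::-1][140:320,180:330];b=camera('top')[:,:,::-1][140:260,200:350]
cv2.imwrite('pics/m1.png',np.hstack([cv2.resize(a,(400,480),interpolation=3),cv2.resize(b,(400,480),interpolation=3)]))
```

```text
4.9 [0.5174 0.0477 0.1427] [-0.2  2.   0.3]
```

View pics/m1.png

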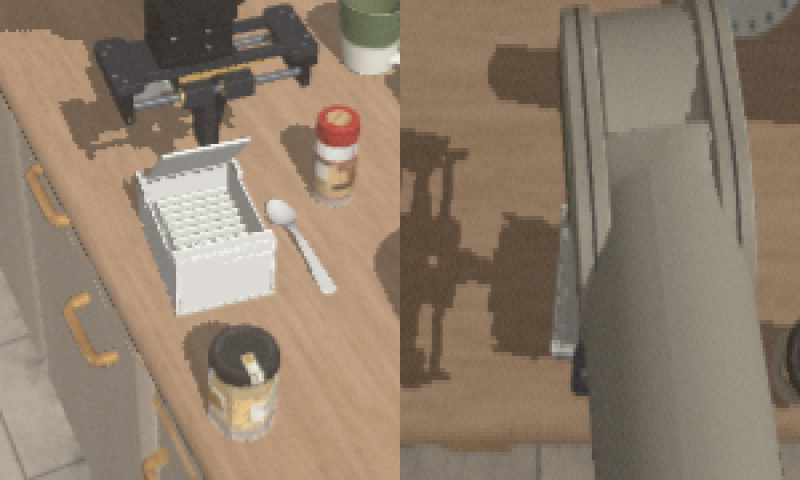

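The left view shows the flap leaning inward at about 0.9 rad with the fingertip behind it, and everything else is undisturbed. I'm continuing the arc.

Emit:
apply_moves(series=[[0,0,0,-0.5,0,0.4,255],[0,0,0,-0.5,0,0.4,255],[0,0,0,-0.4,0,0.4,255],[0,0,0,-0.4,0,0.4,255],[0,0,0,-0.4,0,0.4,255],[0,0,0,-0.3,0,0.5,255],[0,0,0,-0.3,0,0.5,255],[0,0,0,-0.3,0,0.5,255],[0,0,0,-0.2,0,0.5,255],[0,0,0,-0.2,0,0.5,255]])

```text
time: 5.83
eef_pos: [0.5142, 0.013, 0.0975]
tcp_rot: [-2.321, -2.117, 0.0]
wrist_force: [-1.1, 0.3, 1.1]
gripper_width: 0.0003
grasp_force: 0.7
```

Emit:
apply_moves(series=[[0,0,0,-0.1,0,0.4,255],[0,0,0,-0.1,0,0.4,255],[0,0,0,-0.1,0,0.4,255],[0,0,0,0,0,0.3,255],[0,0,0,0,0,0.2,255],[0,0,0,0,0,0,255],[0,0,0,0,0,0,255]])

```text
time: 6.42
eef_pos: [0.5141, 0.0105, 0.081]
tcp_rot: [-2.321, -2.117, -0.0]
wrist_force: [0.0, -0.6, 0.4]
gripper_width: 0.0005
grasp_force: 0.3
```

Run:
```python
from h import *
o=get_obs();print(o['time'],np.round(o['eef_pos'],4),np.round(o['wrist_force'],1))
a=camera('scene')[:,:,::-1][140:320,180:330]
cv2.imwrite('pics/m2.png',cv2.resize(a,(450,540),interpolation=3))
```

```text
6.4167 [0.5141 0.0105 0.081 ] [ 0.  -0.6  0.4]
```

View pics/m2.png

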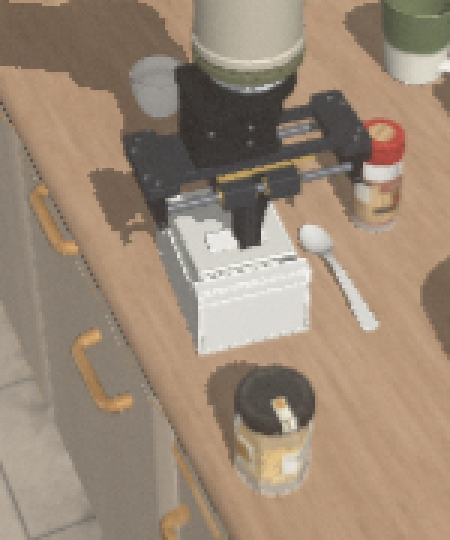

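The flap is folded almost flat, with the fingertip just short of the lip at (250,240). Next I lift, move behind the ledge and press there.

Emit:
apply_moves(series=[[0,0,0,0,0,-2,255],[0,0,0,0,0,-3,255],[0,0,0,2,0,0,255],[0,0,0,2.5,0,0,255],[0,0,0,0,0,2,255],[0,0,0,0,0,1.5,255],[0,0,0,0,0,0.8,255],[0,0,0,0,0,0.7,255],[0,0,0,0,0,0.5,255],[0,0,0,0,0,0.3,255],[0,0,0,0,0,0.2,255],[0,0,0,0,0,0,255]])

```text
time: 7.47
eef_pos: [0.5184, 0.0548, 0.0711]
tcp_rot: [2.322, 2.116, 0.001]
wrist_force: [1.1, -0.4, 0.1]
gripper_width: 0.0003
grasp_force: 0.3
```

Emit:
apply_moves(series=[[0,0,0,0,0,0.2,255],[0,0,0,0,0,0.1,255],[0,0,0,0,0,0,255]])

```text
time: 7.72
eef_pos: [0.5185, 0.055, 0.0683]
tcp_rot: [2.321, 2.116, 0.001]
wrist_force: [-1.2, -2.0, 3.4]
gripper_width: 0.0005
grasp_force: 1.8
```

Emit:
apply_moves(series=[[0,0,0,0,0,0.1,255],[0,0,0,-0.4,0,0,255],[0,0,0,-0.4,0,0,255],[0,0,0,-0.4,0,0,255],[0,0,0,-0.3,0,0,255],[0,0,0,-0.2,0,0,255],[0,0,0,0,0,0,255]])

```text
time: 8.3
eef_pos: [0.5172, 0.0398, 0.068]
tcp_rot: [-2.32, -2.117, -0.005]
wrist_force: [-2.1, 3.5, 9.1]
gripper_width: 0.0007
grasp_force: 4.6
```

Run:
```python
from h import *
o=get_obs();print(o['time'],np.round(o['eef_pos'],4),np.round(o['wrist_force'],1))
a=camera('scene')[:,:,::-1][180:280,210:310]
cv2.imwrite('pics/m3.png',cv2.resize(a,(600,600),interpolation=3))
```

```text
8.3 [0.5172 0.0398 0.068 ] [-2.1  3.5  9.1]
```

View pics/m3.png

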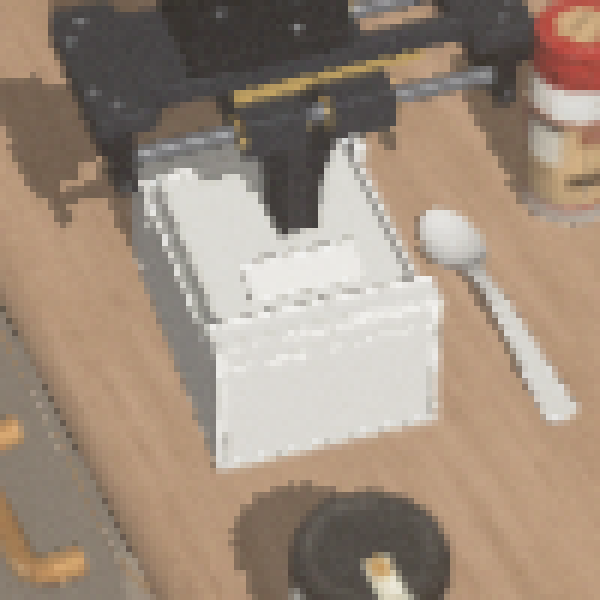

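The fingertip at (298,230) is just behind the ledge at (300,265), and the flap lies flat with its edge at the lip. Now I push forward.

Emit:
apply_moves(series=[[0,0,0,-0.2,0,0,255],[0,0,0,-0.2,0,0,255],[0,0,0,-0.2,0,0,255],[0,0,0,-0.2,0,0,255],[0,0,0,-0.2,0,0,255],[0,0,0,0,0,0,255]])

```text
time: 8.85
eef_pos: [0.5167, 0.0297, 0.0679]
tcp_rot: [-2.32, -2.118, -0.005]
wrist_force: [-0.2, 2.2, 7.7]
gripper_width: 0.0005
grasp_force: 3.6
```

Emit:
apply_moves(series=[[0,0,0,-0.2,0,0,255],[0,0,0,-0.2,0,0,255],[0,0,0,-0.2,0,0,255],[0,0,0,0,0,0,255]])

```text
time: 9.18
eef_pos: [0.5161, 0.024, 0.0679]
tcp_rot: [-2.32, -2.118, -0.005]
wrist_force: [1.0, 4.1, 7.1]
gripper_width: 0.0002
grasp_force: 5.5
```

Emit:
apply_moves(series=[[0,0,0,-0.2,0,0,255],[0,0,0,-0.2,0,0,255],[0,0,0,0,0,0,255]])

```text
time: 9.43
eef_pos: [0.5159, 0.0214, 0.0679]
tcp_rot: [-2.318, -2.118, -0.007]
wrist_force: [1.8, 8.2, 5.5]
gripper_width: 0.0005
grasp_force: 6.2
```

Run:
```python
from h import *
o=get_obs();print(o['time'],np.round(o['eef_pos'],4),np.round(o['wrist_force'],1))
a=camera('scene')[:,:,::-1][180:280,210:310]
cv2.imwrite('pics/m4.png',cv2.resize(a,(600,600),interpolation=3))
```

```text
9.4333 [0.5159 0.0214 0.0679] [1.8 8.2 5.5]
```

View pics/m4.png

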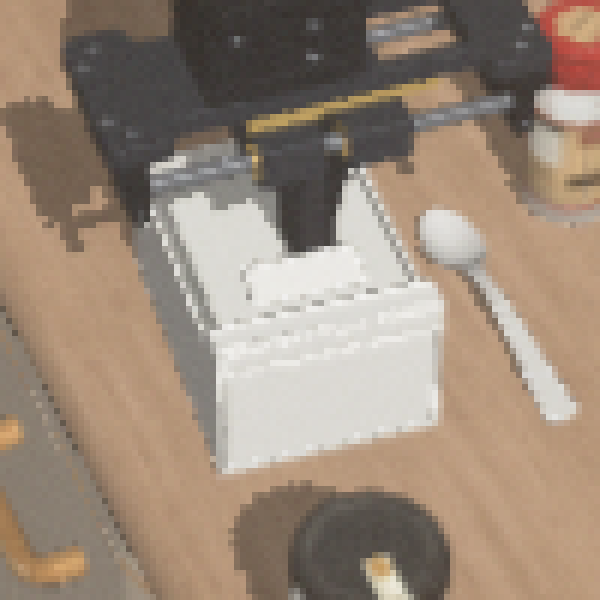

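The ledge has moved toward the lip, its hinge-side edge now at about row 250, and the force has risen to 8 N. I'll push a little further to make sure the stop is reached.

Emit:
apply_moves(series=[[0,0,0,-0.2,0,0,255],[0,0,0,-0.2,0,0,255],[0,0,0,0,0,0,255]])

```text
time: 9.73
eef_pos: [0.5155, 0.0174, 0.0679]
tcp_rot: [-2.318, -2.118, -0.007]
wrist_force: [1.4, 8.9, 6.4]
gripper_width: 0.0002
grasp_force: 6.6
```

Emit:
apply_moves(series=[[0,0,0,-0.2,0,0,255],[0,0,0,-0.1,0,0,255],[0,0,0,0,0,0,255]])

```text
time: 9.98
eef_pos: [0.5152, 0.0146, 0.0679]
tcp_rot: [-2.318, -2.118, -0.007]
wrist_force: [0.3, 8.8, 5.0]
gripper_width: 0.0006
grasp_force: 6.7
```

Run:
```python
from h import *
a=camera('scene')
for q in("flap_edge","flap_ledge","lip_edge","tea_box"):
    print(q,[(np.round(np.array(d['centre'])*[512,384],1).tolist(),round(d['confidence'],2)) for d in spot_point('scene',q)[:2]])
```

```text
flap_edge [([262.0, 236.7], 0.56)]
flap_ledge [([259.2, 218.5], 0.72)]
lip_edge [([267.3, 233.0], 0.56)]
tea_box [([258.2, 239.3], 0.71)]
```

The force holds steady at 8.9 N while the box creeps, so the runner is at its stop. I'm letting go.

Emit:
apply_moves(series=[[0,0,0,0.2,0,-0.05,255],[0,0,0,0.2,0,-0.1,255],[0,0,0,0.3,0,-0.3,255],[0,0,0,0,0,-2,255],[0,0,0,0,0,-4,255],[0,0,0,0,0,-4,255],[0,0,0,4,0,0,255],[0,0,0,4,0,0,255],[0,0,0,4,0,0,255],[0,0,0,0,0,0,255]])

```text
time: 11.07
eef_pos: [0.5247, 0.147, 0.1712]
tcp_rot: [-2.309, -2.127, -0.002]
wrist_force: [-0.7, 0.7, 0.0]
gripper_width: 0.0005
grasp_force: 0.0
```

Run:
```python
from h import *
o=get_obs();print(o['time'],np.round(o['eef_pos'],4),np.round(o['wrist_force'],1))
A=camera('scene')
r={}
for c in('scene','top'):
  if c=='top':camera('top')
  for q in("flap_ledge","lip_edge","tea_box","flap_edge"):
    d=spot_point(c,q)
    if d:r[c,q]=np.array(d[0]['centre'])*[512,384];print(c,q,r[c,q].round(1),round(d[0]['confidence'],2))
for q,z in(("flap_ledge",.075),("lip_edge",.0715),("tea_box",0)):
  print(q,[np.round(onz(c,r[c,q],z),3) for c in('scene','top') if (c,q) in r])
a=A[:,:,::-1][180:280,210:310]
cv2.imwrite('pics/m5.png',cv2.resize(a,(600,600),interpolation=3))
```

```text
11.0667 [0.5247 0.147  0.1712] [-0.7  0.7  0. ]
scene flap_ledge [257.9 223.9] 0.86
scene lip_edge [264.1 229.3] 0.9
scene tea_box [258.3 237.6] 0.58
scene flap_edge [263.9 233.8] 0.66
top flap_ledge [293.7 211.1] 0.65
top lip_edge [306.4 213.2] 0.69
top tea_box [284.5 214.1] 0.72
top flap_edge [312.4 217. ] 0.7
flap_ledge [array([0.502, 0.005, 0.075]), array([0.51 , 0.008, 0.075])]
lip_edge [array([ 0.509, -0.016,  0.072]), array([ 0.504, -0.027,  0.072])]
tea_box [array([0.513, 0.026, 0.   ]), array([0.512, 0.028, 0.   ])]
```

View pics/m5.png

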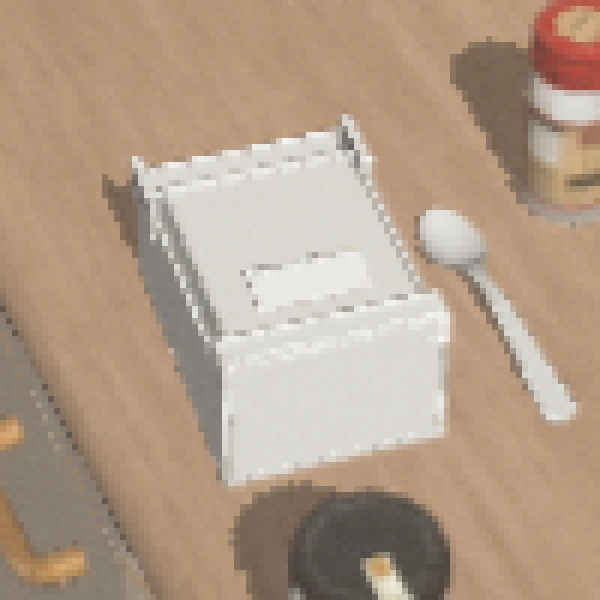

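The flap lies flat by itself with its edge under the lip, which runs from (215,335) to (425,292). The ledge is at (307,257), and a gap has opened at the hinge ears around row 165. One pixel check of the slide comes before handing in.

Run:
```python
from h import *
f=lambda u,v:(210+u/6,180+v/6)
a=onz('scene',f(307,257),.075);b=onz('scene',f(320,313),.0755)
d=float((a-b)[:2]@[.1,.995]);print('ledge to lip',d,'tuck',.042-d)
if .042-d>.005: print(finish_job())
```

```text
ledge to lip 0.03387939800814267 tuck 0.00812060199185733
the job is handed in; nothing more can be done
None
```

The tea-bag box is shut and the job is handed in. The flap was folded over, pressed flat and pushed until the slide reached its stop. It stayed flat when I let go, with its free edge about 8 mm under the lip (measured from the camera image). The box crept about 10 mm, and I saw no sign that the jars, cup or spoon had moved.

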